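# Load a cork magazine up its feed ramp

### The arm

A 7-joint arm with a two-finger parallel gripper is mounted at the origin on a cart in front of the work surface, level with it; the furniture and walls round the work are solid. World frame = base frame: x ahead of the robot, y to its left, z up, the work surface at z = 0. Lengths are in m, angles in rad, forces in N, time in s.
With the tool pointing down it reaches from about 0.4 to 0.875 m from the base axis. Payload 19.3 kg.
Tool frame: the origin (TCP) lies midway between the tips of the shut fingers; the grasp point (between the pads) lies 19 mm behind it; z points along the fingers, y is the line along which they close (so a half turn about z gives the same grasp; the last joint's range is limited). The gripper opens to 85 mm and grips with 20 to 120 N. Pads are 22 mm wide; open, the fingers measure 114 mm over their backs; the gripper's body (76 mm by 85 mm) begins 54 mm behind the grasp point. The pads swing forward as they close: fully open they stand 13 mm farther back than shut.
Start: joints at [-1.377, 0.521, -0.036, 1.599, 0.021, 1.021, -0.113], TCP at [0.163, 0.603, 0.195] pointing down, gripper open.
Joint ranges: [-2.91, 2.91], [-0.3, 2.13], [-1.5, 1.42], [0.17, 2.43], [-1.26, 4.41], [0.16, 1.93], [-2.52, 2.52]. Speed limits (rad/s): [1.89, 1.89, 2.39, 2.39, 3.01, 3.01, 3.01].

### API

Orientations are given as [roll, pitch, yaw] about the fixed x, y, z axes, in that order (R = Rz(yaw) Ry(pitch) Rx(roll)).
In Python, from workcell import bot gives the robot as it stands.
- The arm moves only by the tool move_arm, never from a script. Its argument "moves" is a list that holds one entry, the list of rows, each a list of 7 numbers: the opening, from 0 (shut) to 1 (fully open), then the shift along the tool's x, y, z in units of 1000 mm (1.0 is 1000 mm), then the turn, a rotation vector about the tool's x, y, z in units of 2 pi rad (1.0 is 2 pi rad). A call has 1 to 5 rows; each row is the pose to reach, as a shift and turn from the pose commanded when the call began, along the tool's axes at that moment, turning the shorter way round; what a row does not reach only later rows make up. A row lasts 1/10 s, in which the tool goes at most 50 mm and 8.59 degrees, less where a joint would pass 70% of its speed; a pose out of reach is approached as far as the arm can. A call with a number of a shift or a turn outside -1 to 1 is refused whole. A call with a gripper value outside its range is refused whole. The fingers move at their own pace and stop on an object; "force" is the grip in N (left out, the last holds). Time passes only in rows, so rows that repeat a pose let the fingers close. It gives the time, the measured TCP pose, the force, the opening and the grip force at its end, in the units of the state.
- bot.observe(): the state, without advancing time (a new reading comes with each control period).
- bot.grab_frame(name): name is "scene" or "top" or "wrist"; returns the picture (420x560x3 uint8, red, green, blue); there is no depth.
- bot.camera_params(name): a dict with "vertical_fov" (degrees; the focal length in pixels is half the picture's height over the tangent of half this angle, whatever the lens; pixels are square), "cx", "cy" (the principal point, pixels), "R" (3x3) and "t" (3): a world point X has camera coordinates R X + t. Camera axes: x right, y down, z forward; pixel columns grow to the right and rows downward; lengths in m; the calibration is good to about 2 mm. A picture is of the moment at which its call begins: read the wrist's pose just before it. camera_params takes no time and is no camera call; for the wrist camera it gives the pose at the moment of the call.
- bot.job_done(): hands the job in; it is judged then, once.
The state is a dict: "clock": time; "qpos": joint angles; "qd": joint speeds; "joint_efforts": joint torques, N m; "position": TCP position; "tool_rot": TCP orientation; "force": force on the tool from outside, world axes, zero at the start; "moment": the same for the moment, N m; "grip_width": finger opening in m; "finger_force": force on a finger pad.
Only numpy, scipy, OpenCV 4.12 (cv2) and the standard library are available. Lean on these libraries where they do the work, as an engineer would, in place of code of your own. Each camera call takes 0.05 s, during which the arm holds its last target. There are 200 camera calls.

### The job

Load the cork magazine into the sloping feed stand: set it down flat in the open foot of the channel and let go of it, then push it up the slope under the lips until it presses lightly but surely on the rubber buffer at the top, and leave it there resting against the rubber. The buffer is soft and must not be rammed or squashed flat; leave the wooden stopper and the wine glass where they stand.

Things in the scene. Friction and masses are not known exactly. Their poses are not given: they have to be found in the camera images.
- cork_magazine: Loose steel cork magazine, 0.2 to 0.45 kg, the same end for end: foot plate 84 (x) x 70 (y) x 8 mm, on it an open box 84 x 48 mm with walls up to z = 34 mm, holding four standing corks (tops at 33 mm). A square dark wooden grip post, 16 x 16 mm, rises from its middle to z = 75 mm. Origin: centre of the underside; x along its length, z up.
- feed_ramp: Tilted channel of the feed stand, wooden floor, metal rails (fixed, placed differently each time). Origin: on the channel floor, mid length and width, 36 mm above the table; x points up the slope (9 degrees), y across, z square off the floor. Floor from x = -118 to +118 mm. Friction is 0.5 to 0.7: the magazine stays on the slope where it is left.
- ramp_foot (a point): Point on the channel floor at x = -72 mm in the ramp's frame: set the magazine's origin here, its x along the channel. The open foot, x = -118 to -40 mm, is 80 mm wide between 14 mm high rails, and narrows to 74 mm at x = -12 mm.
- lip_mouth (a point): Point on the channel floor at x = -12 mm in the ramp's frame, where the hold-down lips begin; they run to x = +96 mm, undersides 12.5 mm and tops 16.5 mm off the floor, 54 mm open between them. The foot plate slides in under them; box, post and fingertips pass between. Push low on the wall of the box's lower end.
- buffer: Steel bracket that closes the channel's top; origin on the floor at x = +110 mm of the ramp, axes as the ramp's. A screw with a round black rubber pad (20 mm, centre 23 mm off the floor) points down the channel; it is set anew each time and not measured: the magazine's origin touches at ramp x = 36 to 62 mm. The pad yields 1 mm per 4 N, at most 4 mm; 3 N is enough, over 10 N harms it.
- wood_stopper: Bystander: wooden bottle stopper, 34 mm wide, 37 mm high, standing on the table; origin at its underside.
- glass: Bystander: stemmed wine glass, 65 mm wide, 155 mm high, standing on the table at the right of the bottle cradle; origin at its underside.
- decanting_cradle: Obstacle, fixed in the middle of the table: iron cradle with a wine bottle lying tilted in it, neck up and towards the robot. It takes up about x = 0.37 to 0.65, y = -0.18 to -0.01 m and is 300 mm high; pass over it or keep clear, also with the gripper's body. Origin: underside of its wooden base, near the base's middle.

How it is judged:
On the way, in this order (a step that is already met when the one before it is completed fails the run):
1. the magazine lies flat in the open foot of the channel, between the rails, and has been let go (x of cork_magazine in the frame of feed_ramp between -0.105 and -0.045 m and y of cork_magazine in the frame of feed_ramp between -0.008 and 0.008 m and z of cork_magazine in the frame of feed_ramp below 0.004 m and angle between the z axis of cork_magazine and the z axis of feed_ramp, either way round below 0.05 rad and contact force between the fingers and cork_magazine below 0.1 N), for 0.2 s.
2. the magazine, pushed up the channel, is pressed on the rubber buffer with at least 3 N (contact force between cork_magazine and buffer above 3 N and x of cork_magazine in the frame of feed_ramp above 0.028 m and z of cork_magazine in the frame of feed_ramp below 0.004 m), for 0.1 s.
At the end, for the whole second after the job is handed in: The magazine rests at the top of the channel under the lips, flat on the floor (within 4 mm and 0.05 rad) and between the rails, still touching the rubber buffer (more than 0.1 N), let go and at rest (contact force between cork_magazine and buffer above 0.1 N and x of cork_magazine in the frame of feed_ramp above 0.028 m and y of cork_magazine in the frame of feed_ramp between -0.005 and 0.005 m and z of cork_magazine in the frame of feed_ramp below 0.004 m and angle between the z axis of cork_magazine and the z axis of feed_ramp, either way round below 0.05 rad and contact force between the fingers and cork_magazine below 0.1 N and linear speed of cork_magazine below 0.01 m/s).
It fails at once if the buffer is rammed: more than 10 N on it (contact force between cork_magazine and buffer above 10 N).
It fails at once if the wooden stopper is shifted by more than 25 mm (distance of wood_stopper from where it was at the start of the episode above 0.025 m).
It fails at once if the wine glass is shifted by more than 25 mm (distance of glass from where it was at the start of the episode above 0.025 m).
It also fails if it takes over 72 s, if anything falls off the work surface, if the arm or the gripper's body presses on something with over 40 N, if the wrist force passes 120 N, or if a joint passes its speed limit or range.

## Working session

There is one attempt and no reset: what is moved stays moved. The work goes in short steps, Python scripts to look and compute and a tool call to move; the robot and the scene stay as the last step left them, time stands still between calls to the robot, and variables do not carry over. Pictures are saved under pics/ and viewed, at most 10 in all, crops included, and the job is handed in when it is done.

Besides the shell and the picture viewer there is one more tool, called after "Call:" as name(argument=value, ...) on one line, values as JSON. move_arm: Moves the arm, as the interface text tells. Shifts and turns lie within -1 to 1; 1 stands for 1000 mm of shift or 2 pi rad of turn. Its arguments: {"type":"object","properties":{"moves":{"type":"array"},"force":{"type":"number"}},"required":["moves"]}

```bash
mkdir -p pics; python3 - <<'E'
from workcell import bot
import cv2
o=bot.observe();print(o)
for n in("top","scene"):
    f=bot.grab_frame(n);cv2.imwrite(f"pics/{n}0.png",cv2.resize(f[:,:,::-1],None,fx=1.42,fy=1.42,interpolation=cv2.INTER_CUBIC)); p=bot.camera_params(n);print(n,p)
E
```

```text
{'clock': 0.0, 'qpos': array([-1.37724128,  0.52199286, -0.03631665,  1.59997806,  0.02119414,
        1.02109416, -0.11281812]), 'qd': array([-0.00095775, -0.00147016,  0.00027217,  0.00073143, -0.000424  ,
        0.00112592, -0.00070415]), 'joint_efforts': array([ 1.04521099e-03, -9.27092743e+01,  1.98041797e+00, -3.69925117e+01,
        1.79121463e-02,  8.28465389e-03, -2.36187952e-05]), 'position': array([0.16288984, 0.60302707, 0.19414977]), 'tool_rot': array([-3.14050773e+00,  7.72306339e-05,  2.87779663e+00]), 'force': array([-0.70171249,  0.08043507,  0.70785332]), 'moment': array([0.00377906, 0.04149716, 0.03297455]), 'finger_force': 0.0, 'grip_width': 0.08565440522793226}
top {'vertical_fov': 50.52915837307852, 'cx': 275.8374904503306, 'cy': 207.24239003823917, 'R': array([[ 0.0133949 , -0.9995278 ,  0.02765423],
       [-0.98110856, -0.01847605, -0.19257368],
       [ 0.19299369, -0.0245523 , -0.98089277]]), 't': array([-0.07246151,  0.54324756,  0.97673219])}
scene {'vertical_fov': 54.232439460202556, 'cx': 285.6783998966637, 'cy': 207.55836961093723, 'R': array([[-9.88562731e-01, -1.50808411e-01, -7.41222233e-04],
       [-1.14446762e-01,  7.53391480e-01, -6.47536267e-01],
       [ 9.82123458e-02, -6.40045390e-01, -7.62034273e-01]]), 't': array([0.52362156, 0.14953617, 0.81739174])}
```

View pics/top0.png

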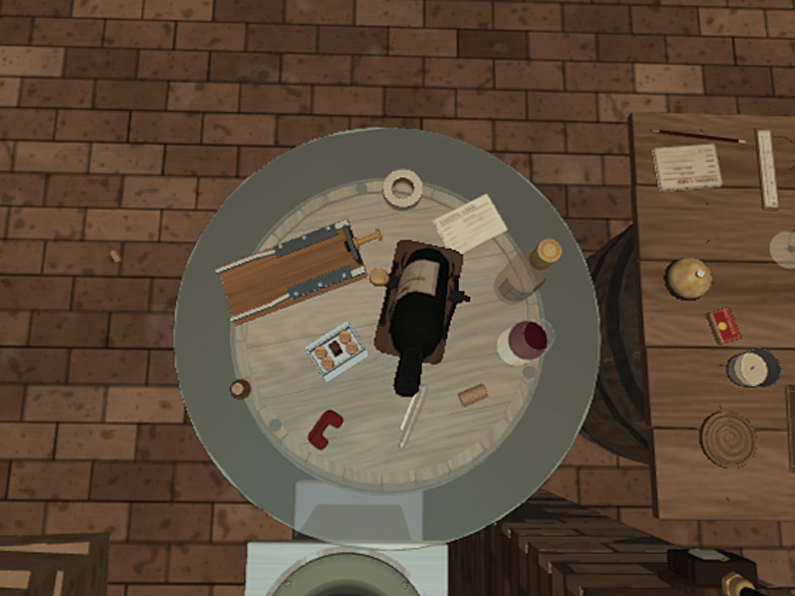

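View pics/scene0.png

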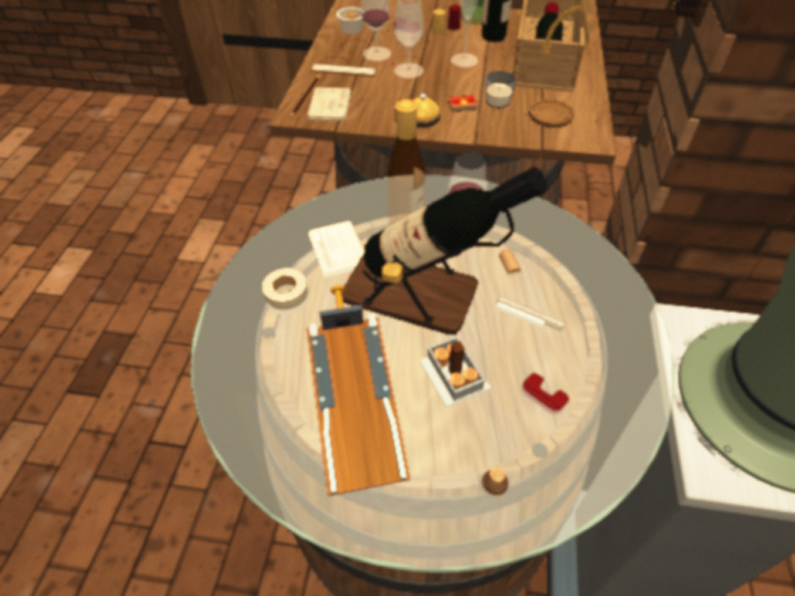

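The top view shows the magazine at about (337,350). The ramp runs from its foot at (228,295) to the buffer at (358,243), and the glass is at (525,342). The stopper is near the buffer at (378,277) or at the table edge at (240,388). I'll zoom in to pick points.

```bash
python3 - <<'E'
import cv2
for n,(x,y,w,h) in {"top":(148,148,140,130),"scene":(210,195,145,155)}.items():
    f=cv2.resize(cv2.imread(f"pics/{n}0.png"),(560,420),interpolation=cv2.INTER_AREA)
E
python3 - <<'E'
from workcell import bot
import cv2,numpy as np
for n,(x,y,w,h,s) in {"top":(148,148,140,130,4.5),"scene":(210,195,145,155,3.8)}.items():
    f=bot.grab_frame(n);np.save(f"pics/{n}.npy",f)
    c=cv2.resize(f[y:y+h,x:x+w,::-1],None,fx=s,fy=s,interpolation=cv2.INTER_CUBIC);cv2.imwrite(f"pics/{n}1.png",c)
E
```

```text
(no output)
```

View pics/top1.png

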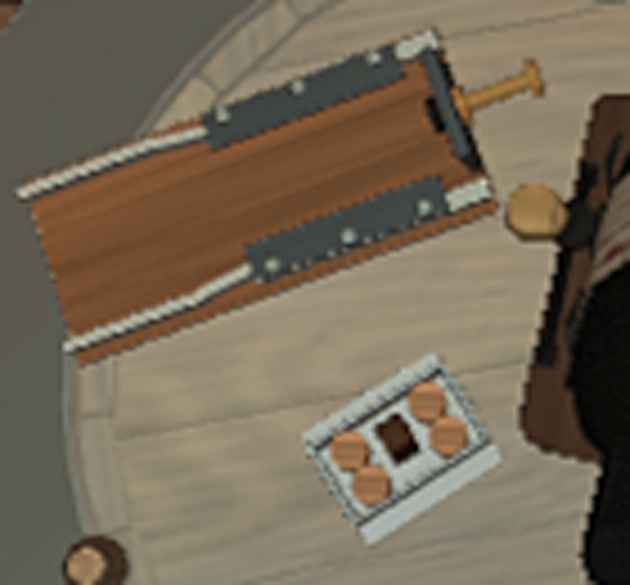

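View pics/scene1.png

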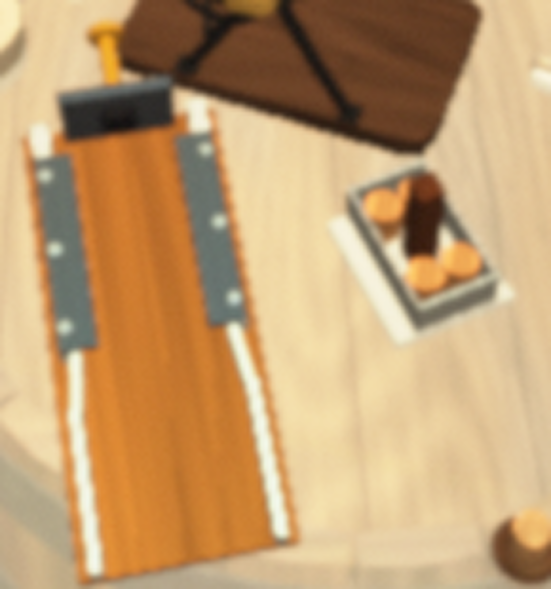

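The top crop shows the lip mouth's inner corners at (213,148) and (247,243), the rail ends at (22,197) and (66,340), and the foot plate corners at (303,437), (437,355), (500,457) and (370,543). The stopper is at (95,565). The scene crop shows the matching points, with the post top at (426,185).

```bash
cat > h.py <<'E'
from workcell import bot
import numpy as np
from scipy.spatial.transform import Rotation as Ro
from scipy.optimize import least_squares
def proj(p,X):
    c=np.asarray(X)@np.array(p["R"]).T+p["t"]; f=210/np.tan(np.radians(p["vertical_fov"]/2))
    return c[:,:2]/c[:,2:]*f+[p["cx"],p["cy"]]
def ramp(v): return Ro.from_euler("ZY",[v[2],-np.radians(9)]),np.array([v[0],v[1],.036])
def mag(v): return Ro.from_euler("Z",v[2]),np.array([v[0],v[1],0])
def fit(model,obs,v0):
    def r(v):
        R,t=model(v);return np.concatenate([(proj(p,R.apply(np.array(P)/1e3)+t)-px).ravel() for p,P,px in obs])
    s=least_squares(r,v0,loss="soft_l1");return s.x,r(s.x).reshape(-1,2)
E
python3 - <<'E'
from h import *
np.set_printoptions(precision=4,suppress=True)
T,S=bot.camera_params("top"),bot.camera_params("scene")
ct=lambda a:(np.array(a)+.5)/4.5-.5+148
cs=lambda a:(np.array(a)+.5)/3.8-.5+[210,195]
P=[(-12,27,16.5),(-12,-27,16.5),(96,27,16.5),(96,-27,16.5),(-118,40,14),(-118,-40,14)]
o=[(T,P,ct([(213,148),(247,243),(405,72),(440,180),(22,197),(66,340)])),(S,P,cs([(95,348),(210,325),(67,158),(176,138),(102,575),(275,540)]))]
for q in(o,o[:1],o[1:]):
    v,r=fit(ramp,q,[.65,.22,-1.2]);print(v);print(r.T)
F=[(-42,35,8),(42,35,8),(42,-35,8),(-42,-35,8)]
o=[(T,F,ct([(303,437),(437,355),(500,457),(370,543)])),(S,[F[1],F[0],F[3],(0,0,75)],cs([(332,222),(403,343),(512,293),(426,185)]))]
for q in(o,o[:1],o[1:]):
  for y in(-1.,):
    v,r=fit(mag,q,[.5,.1,y]);print(v);print(r.T)
E
```

```text
[ 0.5839  0.1046 -1.2185]
[[-0.5211 -1.07   -0.2525 -0.5849 -0.8085 -0.8453  0.6265 -0.7629  0.6352
  -1.0467 -0.3201 -0.0863]
 [ 0.3614  0.612   0.9216 -1.7192  0.3849  0.1831 -0.7243  0.1947 -1.7617
  -0.855  -0.7974 -0.5859]]
[ 0.5847  0.1031 -1.2185]
[[ 0.1592 -0.3861  0.4259  0.097  -0.1289 -0.1604]
 [ 0.0737  0.3184  0.6373 -2.0093  0.0958 -0.1146]]
[ 0.5835  0.1061 -1.2157]
[[ 0.7206 -0.6454  0.566  -1.0925 -0.0486  0.2196]
 [ 0.0144  0.8515 -1.1116 -0.2741  0.0691  0.1361]]
[ 0.4548  0.0257 -0.9763]
[[-0.7164 -0.5892  1.2854  0.1405 -1.4627 -1.2014  0.8864  0.4124]
 [-0.1016 -0.9801  0.802   1.2307 -0.2561  0.1066  0.0528 -0.2235]]
[ 0.4555  0.0256 -0.9826]
[[-0.6169 -0.3767  1.3396  0.0763]
 [-0.5412 -1.2258  0.6531  0.8863]]
[ 0.4542  0.0258 -0.969 ]
[[-1.2858 -0.7317  1.219   0.6898]
 [-0.0657  0.2018 -0.0537 -0.1751]]
```

```bash
cat >> h.py <<'E'
np.set_printoptions(precision=4,suppress=True)
RAMP=[.584,.1046,-1.2185]; MAG=[.4548,.0257,-.9763]
def down(yaw_x,pitch=0.): # tool: y along -y of the frame, x along x of the frame, z down
    return Ro.from_euler("ZY",[yaw_x,-pitch])*Ro.from_euler("x",np.pi)
def go(p,R):
    o=bot.observe();Rc=Ro.from_euler("xyz",o["tool_rot"]);d=Rc.inv().apply(np.array(p)-o["position"])
    w=(Rc.inv()*R).as_rotvec()/(2*np.pi)
    print("shift",d,"turn",w,"| pos",o["position"],"F",o["force"],"t",o["clock"],"q",o["qpos"],o["grip_width"])
def rpt(x,y,z):
    R,t=ramp(RAMP);return R.apply([x,y,z])+t
E
python3 - <<'E'
from h import *
for a in(0,np.pi): go([*MAG[:2],.2],down(MAG[2]+a))
E
```

```text
shift [-0.4324 -0.4814 -0.0053] turn [-0.0001 -0.0001 -0.3866] | pos [0.1629 0.6032 0.1944] F [0.8361 0.0836 0.3397] t 0.2 q [-1.3772  0.5218 -0.0363  1.5998  0.0212  1.0211 -0.1128] 0.0854021001173168
shift [-0.4324 -0.4814 -0.0053] turn [-0.0001  0.      0.1134] | pos [0.1629 0.6032 0.1944] F [0.8361 0.0836 0.3397] t 0.2 q [-1.3772  0.5218 -0.0363  1.5998  0.0212  1.0211 -0.1128] 0.0854021001173168
```

Call:
move_arm(moves=[[[1,-0.432,-0.481,-0.005,0,0,0.113],[1,-0.432,-0.481,-0.005,0,0,0.113],[1,-0.432,-0.481,-0.005,0,0,0.113],[1,-0.432,-0.481,-0.005,0,0,0.113],[1,-0.432,-0.481,-0.005,0,0,0.113]]])

```text
clock: 0.7
position: [0.2762, 0.3783, 0.1967]
tool_rot: [3.141, -0.0, 2.162]
force: [1.1, 0.5, -0.4]
grip_width: 0.0854
finger_force: 0.0
```

```bash
python3 - <<'E'
from h import *
go([*MAG[:2],.2],down(MAG[2]+np.pi))
E
```

```text
shift [-0.3923 -0.0482 -0.0034] turn [ 0.     -0.     -0.0006] | pos [0.2762 0.3783 0.1967] F [ 1.0646  0.4882 -0.3592] t 0.7 q [-1.2074  0.273   0.1714  2.0024 -0.0604  0.8707 -0.4124] 0.08543500906225415
```

Call:
move_arm(moves=[[[1,-0.392,-0.048,-0.003,0,0,0],[1,-0.392,-0.048,-0.003,0,0,0],[1,-0.392,-0.048,-0.003,0,0,0],[1,-0.392,-0.048,-0.003,0,0,0],[1,-0.392,-0.048,-0.003,0,0,0]]])

```text
clock: 1.2
position: [0.3906, 0.1561, 0.1988]
tool_rot: [3.141, -0.0, 2.168]
force: [0.7, 1.5, -0.3]
grip_width: 0.0853
finger_force: 0.0
```

```bash
python3 - <<'E'
from h import *
go([*MAG[:2],.2],down(MAG[2]+np.pi))
E
```

```text
shift [-0.1439 -0.0202 -0.0013] turn [ 0.0001 -0.      0.0004] | pos [0.3906 0.1561 0.1988] F [ 0.6621  1.4876 -0.2975] t 1.2 q [-0.7972  0.1943  0.3195  2.1131 -0.0815  0.8449  0.168 ] 0.0852820683444224
```

Call:
move_arm(moves=[[[1,-0.144,-0.02,-0.001,0,0,0],[1,-0.144,-0.02,-0.001,0,0,0],[1,-0.144,-0.02,-0.001,0,0,0],[1,-0.144,-0.02,-0.001,0,0,0],[1,-0.144,-0.02,-0.001,0,0,0]]])

```text
clock: 1.7
position: [0.4546, 0.0268, 0.1994]
tool_rot: [-3.141, -0.0, 2.165]
force: [-0.0, 0.7, 0.4]
grip_width: 0.0853
finger_force: 0.0
```

```bash
python3 - <<'E'
from h import *
import cv2,json
go([*MAG[:2],.2],down(MAG[2]+np.pi))
W=bot.camera_params("wrist");f=bot.grab_frame("wrist")
np.save("pics/w.npy",f);json.dump({k:np.array(v).tolist() for k,v in W.items()},open("w.json","w"))
for s,P in((mag(MAG),[(-42,35,8),(42,35,8),(42,-35,8),(-42,-35,8),(0,0,75)]),(ramp(RAMP),[(-12,27,16.5),(-12,-27,16.5),(96,-27,16.5),(-118,-40,14)])):
    print(proj(W,s[0].apply(np.array(P)/1e3)+s[1]))
cv2.imwrite("pics/w1.png",cv2.resize(f[:,:,::-1],None,fx=1.4,fy=1.4,interpolation=cv2.INTER_CUBIC))
E
```

```text
shift [-0.001  -0.0004 -0.0006] turn [-0.0001 -0.      0.    ] | pos [0.4546 0.0268 0.1994] F [-0.0015  0.7259  0.4391] t 1.7 q [-0.5233  0.2612  0.4044  2.0373 -0.1334  0.8681  0.55  ] 0.08531669412811736
[[313.2188 141.2014]
 [311.2825 213.1148]
 [252.4083 213.075 ]
 [250.6117 141.1674]
 [281.9418 191.368 ]]
[[457.9121 185.5679]
 [408.2529 173.0507]
 [379.4001 273.0887]
 [425.0289  64.7218]]
```

View pics/w1.png

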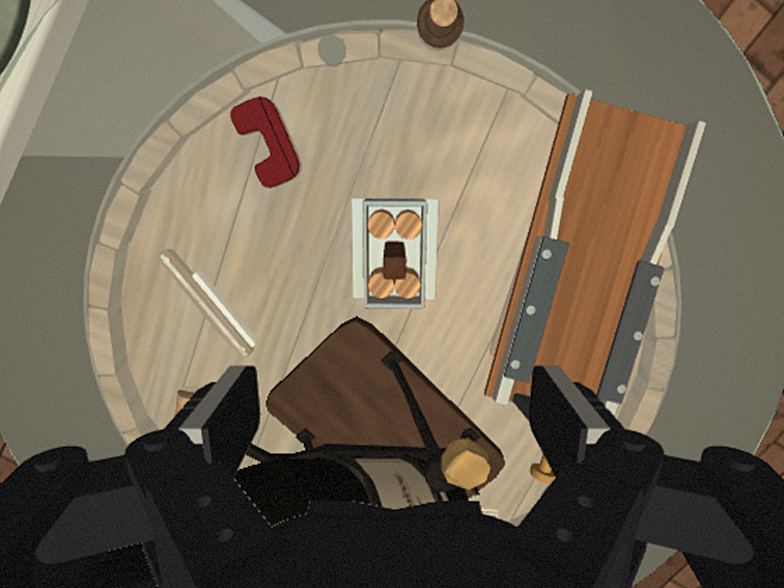

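The wrist view puts the foot plate corners at (438,198), (435,299), (352,298) and (352,198), as predicted, so the magazine pose holds. The ramp points agree to within about 2 px: lip corners at (639,261) and (568,241). I'll descend and grip the post.

Call:
move_arm(moves=[[[1,-0.001,0,0.05,0,0,0],[1,-0.001,0,0.1,0,0,0],[1,-0.001,0,0.145,0,0,0],[1,-0.001,0,0.158,0,0,0],[1,-0.001,0,0.158,0,0,0]]], force=40)

```text
clock: 2.25
position: [0.4534, 0.0277, 0.0398]
tool_rot: [-3.138, -0.002, 2.17]
force: [-0.2, 0.2, 0.6]
grip_width: 0.0851
finger_force: 0.0
```

Call:
move_arm(moves=[[[0,0,0,0,0,0,0],[0,0,0,0,0,0,0],[0,0,0,0,0,0,0],[0,0,0,0,0,0,0],[0,0,0,0,0,0,0]]])

```text
clock: 2.75
position: [0.4553, 0.027, 0.042]
tool_rot: [3.141, 0.0, 2.168]
force: [0.2, 0.3, 0.2]
grip_width: 0.012
finger_force: 0.0
```

```bash
python3 - <<'E'
from h import *
import json
W={k:np.array(v) for k,v in json.load(open("w.json")).items()}
P=[(-12,27,16.5),(-12,-27,16.5),(96,-27,16.5),(-118,-40,14),(-118,40,14)]
c=(np.array([(639,261),(568,241),(531,383),(592,93),(698,123)])+.5)/1.4-.5
v,r=fit(ramp,[(W,P,c)],RAMP);print(v,r.T)
go(bot.observe()["position"],down(MAG[2]+np.pi))
E
```

```text
[ 0.5832  0.1029 -1.216 ] [[-0.076   0.9505 -1.147   0.2504 -0.1375]
 [ 0.0934  2.0079  0.5593 -0.518  -1.4104]]
shift [0. 0. 0.] turn [0.0001 0.     0.0004] | pos [0.4553 0.027  0.042 ] F [0.1759 0.346  0.1953] t 2.75 q [-0.3992  0.5371  0.2744  2.1657 -0.309   0.474   0.7119] 0.012015544572093334
```

Call:
move_arm(moves=[[[0,0,0,0,0,0,0],[0,0,0,0,0,0,0]]])

```text
clock: 2.95
position: [0.4551, 0.0268, 0.0416]
tool_rot: [3.142, 0.0, 2.168]
force: [-0.0, 0.5, -0.3]
grip_width: -0.0001
finger_force: 0.0
```

```bash
python3 - <<'E'
from h import *
import cv2
f=bot.grab_frame("wrist");cv2.imwrite("pics/w2.png",f[120:400,120:440,::-1])
E
```

```text
(no output)
```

View pics/w2.png

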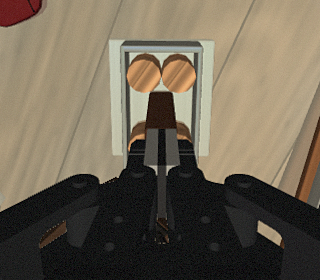

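The fingers shut beside the post instead of on it. In the crop, the post is at (160,110) and the tips are at (162,150). I'll check the magazine's pose and the TCP projection.

```bash
python3 - <<'E'
from h import *
W=bot.camera_params("wrist");o=bot.observe();R=Ro.from_euler("xyz",o["tool_rot"])
print(o["position"],o["tool_rot"],-W["R"].T@W["t"], "cam in tool",R.inv().apply(-W["R"].T@W["t"]-o["position"]),"axis in tool",R.inv().apply(W["R"].T[:,2]))
s=mag(MAG);P=[(-42,35,8),(-42,-35,8),(42,35,8),(42,-35,8),(0,0,75),(-8,8,75),(-8,-8,75),(-8,0,34),(8,0,75)]
print(proj(W,s[0].apply(np.array(P)/1e3)+s[1])-120)
print("tcp",proj(W,[o["position"],o["position"]+R.apply([0,0,-.019]),o["position"]+R.apply([.011,0,0])])-120)
obs=[(W,[(-42,35,8),(-42,-35,8),(-42,24,34),(-42,-24,34),(0,0,75)],np.array([(213,40),(109,40),(202,41),(120,41),(161,113)])+120)]
v,r=fit(mag,obs,MAG);print(v,r.T)
E
```

```text
[0.455  0.0268 0.0416] [-3.1415 -0.      2.1677] [0.4153 0.0838 0.2217] cam in tool [ 0.0695 -0.0008 -0.1802] axis in tool [-0.2756 -0.0002  0.9613]
[[215.2076  39.7007]
 [108.0324  39.4064]
 [209.6176 155.9682]
 [112.9375 155.7162]
 [161.4475 143.2817]
 [178.003  128.2224]
 [144.9841 128.1353]
 [161.4816 101.5412]
 [161.4024 157.9749]]
tcp [[162.7763 117.2802]
 [162.9199 130.1499]
 [162.8053  99.5106]]
[ 0.4533  0.0275 -0.9729] [[ 1.8133 -1.6912  0.7783 -0.7601 -0.0193]
 [-4.1258 -4.058   0.3839  0.4358 25.8546]]
```

```bash
python3 - <<'E'
import cv2
f=cv2.imread("pics/w2.png")[30:200,80:250];cv2.imwrite("pics/w3.png",cv2.resize(f,None,fx=3.5,fy=3.5,interpolation=cv2.INTER_CUBIC))
E
```

```text
(no output)
```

View pics/w3.png

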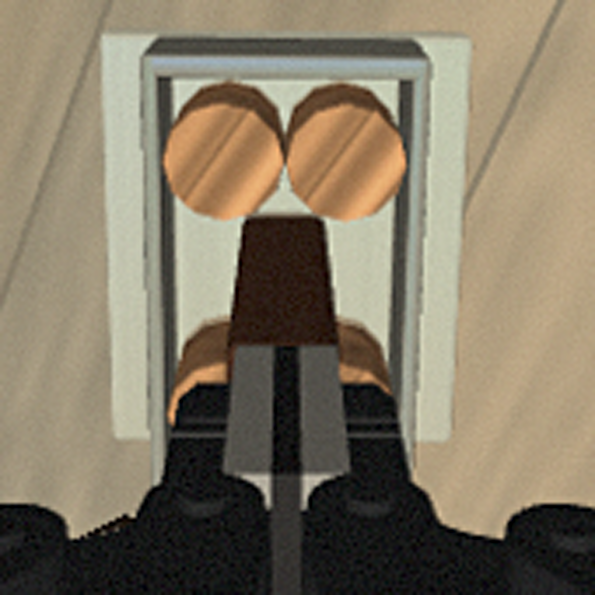

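```bash
python3 - <<'E'
from h import *
import json
W={k:np.array(v) for k,v in json.load(open("w.json")).items()}
R=Ro.from_euler("xyz",[-3.141,0,2.165]);p=np.array([.4546,.0268,.1994])
for z in(0,-.013,-.03,-.05,-.07):
  print(z,(1.4*proj(W,p+R.apply([(.011,.0425,z),(-.011,.0425,z),(.011,-.0425,z),(-.011,-.0425,z)]))).round().tolist())
W=bot.camera_params("wrist");p=bot.observe()["position"]
for z in(0,-.02,-.03,-.035,-.04,-.05,-.07): print(z,(3.5*(proj(W,p+R.apply([(.011,.007,z),(.011,-.007,z),(-.011,.007,z)]))-[200,150])).round().tolist())
E
```

```text
0 [[499.0, 308.0], [495.0, 357.0], [294.0, 307.0], [297.0, 356.0]]
-0.013 [[506.0, 318.0], [502.0, 370.0], [286.0, 318.0], [290.0, 370.0]]
-0.03 [[518.0, 334.0], [513.0, 390.0], [276.0, 334.0], [280.0, 390.0]]
-0.05 [[534.0, 358.0], [529.0, 420.0], [259.0, 357.0], [265.0, 420.0]]
-0.07 [[557.0, 389.0], [549.0, 460.0], [238.0, 388.0], [246.0, 459.0]]
0 [[332.0, 243.0], [248.0, 243.0], [330.0, 366.0]]
-0.02 [[338.0, 285.0], [244.0, 285.0], [335.0, 419.0]]
-0.03 [[341.0, 309.0], [241.0, 309.0], [338.0, 451.0]]
-0.035 [[343.0, 323.0], [240.0, 322.0], [340.0, 468.0]]
-0.04 [[344.0, 337.0], [238.0, 337.0], [342.0, 486.0]]
-0.05 [[349.0, 368.0], [235.0, 368.0], [345.0, 526.0]]
-0.07 [[359.0, 446.0], [228.0, 446.0], [355.0, 623.0]]
```

The zoom settles it. The post's front face top edge is at row 345, where it should be, and the shut pads begin exactly there. That places the real tips about 41 mm farther back along tool z than the reported TCP, so the fingers shut above the post. The open pads in the first wrist view give the same offset, about 40 mm. I'll open, go 27 mm lower and grip again.

Call:
move_arm(moves=[[[1,0,0,0,0,0,0],[1,0,0,0,0,0,0],[1,0,0,0,0,0,0],[1,0,0,0,0,0,0],[1,0,0,0,0,0,0]]])

```text
clock: 3.5
position: [0.455, 0.0268, 0.0415]
tool_rot: [-3.141, -0.0, 2.168]
force: [-0.1, -0.8, -0.9]
grip_width: 0.0722
finger_force: 0.0
```

Call:
move_arm(moves=[[[1,0,0,0.008,0,0,0],[1,0,0,0.015,0,0,0],[1,0,0,0.022,0,0,0],[1,0,0,0.027,0,0,0],[1,0,0,0.027,0,0,0]]])

```text
clock: 4.0
position: [0.4546, 0.0266, 0.0137]
tool_rot: [-3.14, -0.001, 2.168]
force: [-0.2, 0.7, -0.4]
grip_width: 0.0853
finger_force: 0.0
```

Call:
move_arm(moves=[[[0,0,0,0,0,0,0],[0,0,0,0,0,0,0],[0,0,0,0,0,0,0],[0,0,0,0,0,0,0],[0,0,0,0,0,0,0]]])

```text
clock: 4.5
position: [0.4551, 0.0268, 0.0147]
tool_rot: [3.141, 0.0, 2.168]
force: [-0.2, 0.4, 0.9]
grip_width: 0.0153
finger_force: 42.6
```

Call:
move_arm(moves=[[[0,0,0,0,0,0,0],[0,0,0,0,0,0,0]]])

```text
clock: 4.7
position: [0.4551, 0.0268, 0.0147]
tool_rot: [3.141, 0.0, 2.168]
force: [-0.9, -0.3, 4.1]
grip_width: 0.0153
finger_force: 43.2
```

Gripped at 15.3 mm width and 43 N. Next I lift and carry it to above the ramp foot.

Call:
move_arm(moves=[[[0,0,0,-0.03,0,0,0],[0,0,0,-0.07,0,0,0],[0,0,0,-0.1,0,0,0],[0,0,0,-0.1,0,0,0]]])

```text
clock: 5.1
position: [0.4568, 0.0271, 0.1175]
tool_rot: [3.137, 0.002, 2.168]
force: [0.4, 0.0, -2.4]
grip_width: 0.0153
finger_force: 42.3
```

```bash
sed -i 's/^RAMP=.*MAG/RAMP=[.5836,.1039,-1.2175]; MAG/' h.py; cat >> h.py <<'E'
def rR(): return ramp(RAMP)[0]*Ro.from_euler("z",np.pi)*Ro.from_euler("x",np.pi)
def inramp():
    o=bot.observe();R,t=ramp(RAMP);print("ramp-frame tcp mm",1e3*R.inv().apply(o["position"]-t),"Fr",R.inv().apply(o["force"]),"grip",o["grip_width"],o["finger_force"],"t",o["clock"])
E
python3 - <<'E'
from h import *
go(rpt(-.072,0,.0847),rR());inramp()
E
```

```text
shift [0.0741 0.1684 0.0098] turn [ 0.0038 -0.0247  0.0386] | pos [0.4568 0.0271 0.1175] F [ 0.3964  0.0426 -2.4283] t 5.1 q [-0.4796  0.3977  0.3702  2.1198 -0.2327  0.6567  0.6457] 0.015260760955675669
ramp-frame tcp mm [  40.6053 -145.5943   76.0713] Fr [-0.2838  0.3867 -2.4136] grip 0.015260760955675669 42.32158720493317 t 5.1
```

Call:
move_arm(moves=[[[0,0.02,0.045,0,0,-0.006,0.01],[0,0.037,0.084,0.005,0.001,-0.012,0.019],[0,0.055,0.126,0.008,0.001,-0.018,0.029],[0,0.074,0.168,0.01,0.002,-0.025,0.039],[0,0.074,0.168,0.01,0.002,-0.025,0.039]]])

```text
clock: 5.6
position: [0.5531, 0.1902, 0.1019]
tool_rot: [3.135, 0.158, 1.929]
force: [-0.4, -0.8, -2.9]
grip_width: 0.0149
finger_force: 42.3
```

Call:
move_arm(moves=[[[0,0,0,0,0,0,0],[0,0,0,0,0,0,0]]])

```text
clock: 5.8
position: [0.5518, 0.1813, 0.1039]
tool_rot: [3.136, 0.157, 1.921]
force: [-0.5, -0.4, -0.9]
grip_width: 0.0152
finger_force: 42.3
```

```bash
python3 - <<'E'
from h import *
import cv2
go(rpt(-.072,0,.0247),rR());inramp()
p=bot.camera_params("scene");f=bot.grab_frame("scene")
c=cv2.resize(f[170:360,200:360,::-1],None,fx=3,fy=3,interpolation=cv2.INTER_CUBIC);cv2.imwrite("pics/s2.png",c)
R,t=ramp(RAMP);o=bot.observe();Rt=Ro.from_euler("xyz",o["tool_rot"]);m=o["position"]+Rt.apply([0,0,.0147]);Rm=Rt*Ro.from_euler("x",np.pi)
print("expected plate corners",3*(proj(p,m+Rm.apply(np.array([(-42,35,0),(42,35,0),(42,-35,0),(-42,-35,0),(0,0,75)])/1e3))-[200,170]))
print("ramp",3*(proj(p,R.apply(np.array([(-118,40,14),(-118,-40,14),(-12,27,16.5),(-12,-27,16.5)])/1e3)+t)-[200,170]))
E
```

```text
shift [0.     0.0027 0.0554] turn [ 0.0008  0.     -0.0005] | pos [0.5518 0.1813 0.1039] F [-0.4838 -0.4367 -0.8846] t 5.8 q [-0.8719  0.6321  0.5168  1.8262 -0.2009  0.7677  0.0563] 0.015236704118276975
ramp-frame tcp mm [-71.9769  -3.0189  80.1194] Fr [ 0.1009 -0.605  -0.9117] grip 0.015236704118276975 42.318472266197205 t 5.8
expected plate corners [[215.9332 323.6913]
 [243.257  466.1143]
 [115.7083 490.2014]
 [ 95.7408 344.4551]
 [163.8901 356.2372]]
ramp [[109.5491 524.2967]
 [246.7044 497.2082]
 [106.6234 345.501 ]
 [193.1742 330.0461]]
```

View pics/s2.png

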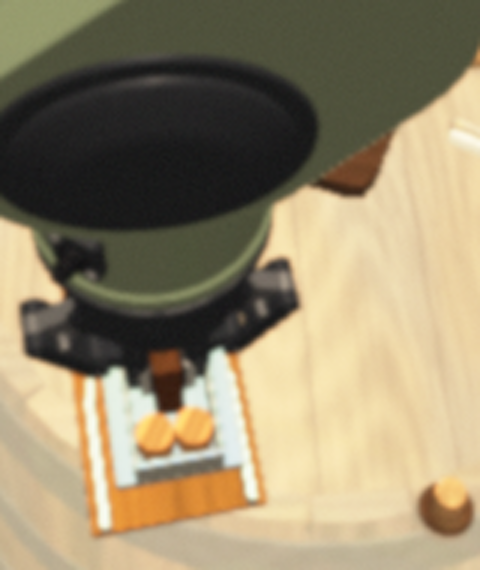

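The held magazine is over the foot. Its lower plate corners are at (240,465) and (117,487), as predicted, and the rail ends are near (250,497) and (103,525). I'll lower it with a small y correction.

Call:
move_arm(moves=[[[0,0,0.0025,0.01,0.0008,0,-0.0005],[0,0,0.0027,0.025,0.0008,0,-0.0005],[0,0,0.0027,0.04,0.0008,0,-0.0005],[0,0,0.0027,0.053,0.0008,0,-0.0005],[0,0,0.0027,0.053,0.0008,0,-0.0005]]])

```text
clock: 6.35
position: [0.5571, 0.1746, 0.05]
tool_rot: [-3.14, 0.158, 1.925]
force: [-0.6, -0.1, -2.8]
grip_width: 0.0152
finger_force: 42.4
```

```bash
python3 - <<'E'
from h import *
go(rpt(-.072,0,.0157),rR());inramp()
E
```

```text
shift [-0.0004  0.0004  0.0099] turn [-0.0003  0.0001  0.0001] | pos [0.5571 0.1746 0.05  ] F [-0.5936 -0.1207 -2.8448] t 6.35 q [-0.8234  0.7149  0.4717  1.8412 -0.2348  0.6737  0.0868] 0.015200783334546351
ramp-frame tcp mm [-72.3589  -0.3784  25.6321] Fr [-0.5361 -0.5987 -2.7954] grip 0.015200783334546351 42.37394571304321 t 6.35
```

Call:
move_arm(moves=[[[0,0,0,0.004,0,0,0],[0,0,0,0.007,0,0,0],[0,0,0,0.009,0,0,0],[0,0,0,0.01,0,0,0],[0,0,0,0.01,0,0,0]]])

```text
clock: 6.85
position: [0.5587, 0.1743, 0.0424]
tool_rot: [3.14, 0.157, 1.925]
force: [-1.1, -0.2, -1.5]
grip_width: 0.0151
finger_force: 42.4
```

Call:
move_arm(moves=[[[0,0,0,0,0,0,0],[0,0,0,0,0,0,0]]])

```text
clock: 7.05
position: [0.5588, 0.1743, 0.0425]
tool_rot: [3.14, 0.157, 1.925]
force: [0.3, -0.7, -2.4]
grip_width: 0.0155
finger_force: 42.4
```

```bash
python3 - <<'E'
from h import *
inramp()
E
```

```text
ramp-frame tcp mm [-72.6877   1.0988  18.0992] Fr [ 0.3779  0.0764 -2.4616] grip 0.01551420621570349 42.3735111951828 t 7.05
```

Call:
move_arm(moves=[[[0,0,0.001,0.001,0,0,0],[0,0,0.001,0.002,0,0,0],[0,0,0.001,0.0025,0,0,0],[0,0,0.001,0.0025,0,0,0],[0,0,0.001,0.0025,0,0,0]]])

```text
clock: 7.55
position: [0.5598, 0.1742, 0.0398]
tool_rot: [3.14, 0.157, 1.925]
force: [0.1, -0.4, -2.9]
grip_width: 0.0149
finger_force: 42.4
```

```bash
python3 - <<'E'
from h import *
inramp()
E
```

```text
ramp-frame tcp mm [-72.6713   1.9372  15.3837] Fr [-0.0139 -0.0166 -2.9457] grip 0.014870416529329947 42.373666763305664 t 7.55
```

Call:
move_arm(moves=[[[0,0,-0.001,0.0005,0,0,0],[0,0,-0.002,0.001,0,0,0],[0,0,-0.002,0.0015,0,0,0],[0,0,-0.002,0.002,0,0,0],[0,0,-0.002,0.002,0,0,0]]])

```text
clock: 8.05
position: [0.5586, 0.1737, 0.0391]
tool_rot: [3.139, 0.156, 1.925]
force: [-5.1, 2.2, 22.3]
grip_width: 0.0152
finger_force: 45.6
```

```bash
python3 - <<'E'
from h import *
inramp()
E
```

```text
ramp-frame tcp mm [-72.7635   0.7505  14.7041] Fr [-0.2832 -4.0161 22.6506] grip 0.015201515942050511 45.63724994659424 t 8.05
```

It is seated on the floor at z = 14.7 mm as predicted. I'll release it.

Call:
move_arm(moves=[[[0,0,0,-0.001,0,0,0],[0.6,0,0,-0.001,0,0,0],[0.6,0,0,-0.001,0,0,0],[0.6,0,0,-0.001,0,0,0],[0.6,0,0,-0.001,0,0,0]]])

```text
clock: 8.55
position: [0.5579, 0.1733, 0.0388]
tool_rot: [3.141, 0.157, 1.925]
force: [-0.1, 0.1, -0.5]
grip_width: 0.0517
finger_force: 0.0
```

Call:
move_arm(moves=[[[0.6,0,0,0,0,0,0],[0.6,0,0,-0.02,0,0,0],[0.6,0,0,-0.05,0,0,0],[0.6,0,0,-0.06,0,0,0],[0.6,0,0,-0.06,0,0,0]]])

```text
clock: 9.05
position: [0.5552, 0.1828, 0.0992]
tool_rot: [3.138, 0.156, 1.925]
force: [0.6, 0.9, -0.1]
grip_width: 0.0514
finger_force: 0.0
```

```bash
python3 - <<'E'
from h import *
inramp();o=bot.observe();print(o["force"],Ro.from_euler("xyz",o["tool_rot"]).as_matrix().T@ramp(RAMP)[0].as_matrix())
E
```

```text
ramp-frame tcp mm [-72.8912   0.6858  75.5646] Fr [-0.6331  0.8425 -0.0422] grip 0.05137997256779253 0.0 t 9.05
[ 0.5764  0.872  -0.1407] [[-1.     -0.0009  0.0006]
 [-0.0009  1.      0.0036]
 [-0.0006  0.0036 -1.    ]]
```

Released. Next I move behind the magazine with fingers shut, then lower so the real tips sit about 16 mm off the floor, which is a reported z of -25 mm.

Call:
move_arm(moves=[[[0,0.04,0,0,0,0,0],[0,0.078,-0.0007,0,0,0,0],[0,0.078,-0.0007,0,0,0,0],[0,0.078,-0.0007,0.01,0,0,0],[0,0.078,-0.0007,0.02,0,0,0]]])

```text
clock: 9.55
position: [0.5285, 0.2499, 0.0649]
tool_rot: [3.141, 0.158, 1.924]
force: [0.1, 0.1, -0.0]
grip_width: -0.0001
finger_force: 0.0
```

```bash
python3 - <<'E'
from h import *
go(rpt(-.15,0,-.025),rR());inramp()
import cv2
T=bot.camera_params("top");f=bot.grab_frame("wrist");c=f[100:420,120:440,::-1];cv2.imwrite("pics/w4.png",cv2.resize(c,None,fx=1.8,fy=1.8))
W=bot.camera_params("wrist");R,t=ramp(RAMP)
m=R.apply([-.0728,.0007,0])+t
print("plate",1.8*(proj(W,m+R.apply(np.array([(-42,35,8),(42,35,8),(42,-35,8),(-42,-35,8),(0,0,75)])/1e3))-[120,100]))
E
```

```text
shift [0.0005 0.0011 0.078 ] turn [ 0.0001  0.0001 -0.    ] | pos [0.5285 0.2499 0.0649] F [ 0.1066  0.1221 -0.0478] t 9.55 q [-0.97    0.705   0.4928  1.8144 -0.2367  0.7332 -0.0429] -9.832940935754516e-05
ramp-frame tcp mm [-149.5912   -1.1716   53.0036] Fr [-0.0843  0.1422 -0.0351] grip -9.832940935754516e-05 0.0 t 9.55
plate [[383.3847 286.212 ]
 [375.3145 456.0839]
 [221.1061 455.9733]
 [214.4489 286.154 ]
 [301.0282 492.9342]]
```

View pics/w4.png

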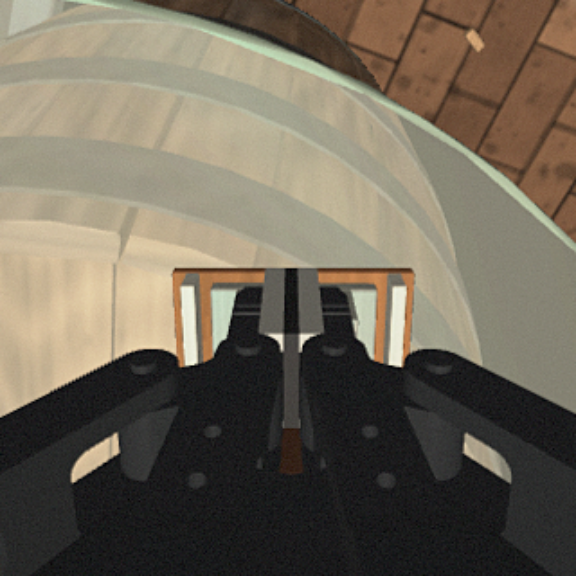

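The magazine lies between the rails, with plate edges at columns 213 and 378 and rails at 200 and 388. The shut fingers are centred behind it, with tips at about (291,268). Lowering now.

Call:
move_arm(moves=[[[0,0,0.001,0.02,0,0,0],[0,0,0.001,0.045,0,0,0],[0,0,0.001,0.066,0,0,0],[0,0,0.001,0.076,0,0,0],[0,0,0.001,0.076,0,0,0]]])

```text
clock: 10.1
position: [0.5332, 0.2389, -0.0101]
tool_rot: [-3.141, 0.158, 1.924]
force: [0.0, 0.6, 1.5]
grip_width: 0.0002
finger_force: 0.0
```

Call:
move_arm(moves=[[[0,-0.004,0,0,0,0,0],[0,-0.008,0,0,0,0,0],[0,-0.012,0,0,0,0,0],[0,-0.016,0,0,0,0,0],[0,-0.016,0,0,0,0,0]]])

```text
clock: 10.6
position: [0.5394, 0.225, -0.0059]
tool_rot: [3.14, 0.157, 1.924]
force: [-0.2, 0.9, 0.8]
grip_width: 0.0
finger_force: 0.0
```

```bash
python3 - <<'E'
from h import *
go(rpt(-.135,0,-.025),rR());inramp()
E
```

```text
shift [ 0.0011 -0.0005  0.0038] turn [ 0.0003  0.     -0.    ] | pos [ 0.5394  0.225  -0.0059] F [-0.1653  0.9047  0.7881] t 10.6 q [-0.8831  0.8062  0.4296  1.8435 -0.2747  0.5902  0.0149] 1.3276231148357372e-05
ramp-frame tcp mm [-133.8791    0.463   -21.2205] Fr [-0.7716  0.1579  0.9201] grip 1.3276231148357372e-05 0.0 t 10.6
```

Call:
move_arm(moves=[[[0,-0.006,-0.0005,0.001,0,0,0],[0,-0.012,-0.0005,0.002,0,0,0],[0,-0.018,-0.0005,0.002,0,0,0],[0,-0.024,-0.0005,0.002,0,0,0],[0,-0.03,-0.0005,0.002,0,0,0]]])

```text
clock: 11.1
position: [0.5491, 0.1967, -0.0036]
tool_rot: [3.14, 0.157, 1.925]
force: [0.7, 1.5, -0.5]
grip_width: -0.0002
finger_force: 0.6
```

```bash
python3 - <<'E'
from h import *
go(rpt(-.07,0,-.025),rR());inramp()
E
```

```text
shift [-0.034   0.0003  0.0014] turn [0.0002 0.     0.0001] | pos [ 0.5491  0.1967 -0.0036] F [ 0.7488  1.4816 -0.5336] t 11.1 q [-0.8317  0.797   0.4253  1.8536 -0.2658  0.5797  0.0585] -0.00015325581857536709
ramp-frame tcp mm [-104.0049   -0.2838  -23.6492] Fr [-1.2006  1.2152 -0.3501] grip -0.00015325581857536709 0.6158563401550055 t 11.1
```

Call:
move_arm(moves=[[[0,-0.006,0,0,0,0,0],[0,-0.012,0,0,0,0,0],[0,-0.018,0,0,0,0,0],[0,-0.024,0,0,0,0,0],[0,-0.03,0,0,0,0,0]]])

```text
clock: 11.6
position: [0.5594, 0.1691, 0.0011]
tool_rot: [3.14, 0.157, 1.925]
force: [-0.3, 1.3, -1.3]
grip_width: -0.0002
finger_force: 0.6
```

```bash
python3 - <<'E'
from h import *
go(rpt(-.04,0,-.025),rR());inramp()
E
```

```text
shift [-0.0341  0.0002  0.0014] turn [0.0002 0.     0.0001] | pos [0.5594 0.1691 0.0011] F [-0.3287  1.2617 -1.2902] t 11.6 q [-0.7806  0.7861  0.4229  1.8577 -0.256   0.5764  0.1011] -0.0001609607401739211
ramp-frame tcp mm [-74.137   -0.1881 -23.596 ] Fr [-1.4833  0.1281 -1.0713] grip -0.0001609607401739211 0.5942565109580755 t 11.6
```

Call:
move_arm(moves=[[[0,-0.006,0,0,0,0,0],[0,-0.012,0,0,0,0,0],[0,-0.018,0,0,0,0,0],[0,-0.024,0,0,0,0,0],[0,-0.03,0,0,0,0,0]]])

```text
clock: 12.1
position: [0.5696, 0.1413, 0.0058]
tool_rot: [3.14, 0.157, 1.925]
force: [-1.5, 1.6, -1.2]
grip_width: -0.0
finger_force: 0.6
```

```bash
python3 - <<'E'
from h import *
go(rpt(-.02,0,-.025),rR());inramp()
import cv2
W=bot.camera_params("wrist");R,t=ramp(RAMP);f=bot.grab_frame("top")
np.save("pics/top2.npy",f);cv2.imwrite("pics/t2.png",cv2.resize(f[130:260,140:290,::-1],None,fx=4,fy=4,interpolation=cv2.INTER_CUBIC))
T=bot.camera_params("top")
print(4*(proj(T,R.apply(np.array([(-29,0,75),(13,24,34),(13,-24,34),(96,0,16)])/1e3)+t)-[140,130]))
E
```

```text
shift [-0.0242  0.0002  0.0014] turn [ 0.0002 -0.      0.0001] | pos [0.5696 0.1413 0.0058] F [-1.4844  1.6434 -1.153 ] t 12.1 q [-0.7283  0.7767  0.4202  1.8576 -0.2464  0.5757  0.1441] -4.1011456010892896e-05
ramp-frame tcp mm [-44.1915  -0.1797 -23.6096] Fr [-2.2105 -0.8241 -0.8173] grip -4.1011456010892896e-05 0.5956450290977955 t 12.1
[[173.3931 238.9026]
 [251.5924 187.4974]
 [277.3106 264.6697]
 [405.6581 181.2964]]
```

View pics/t2.png

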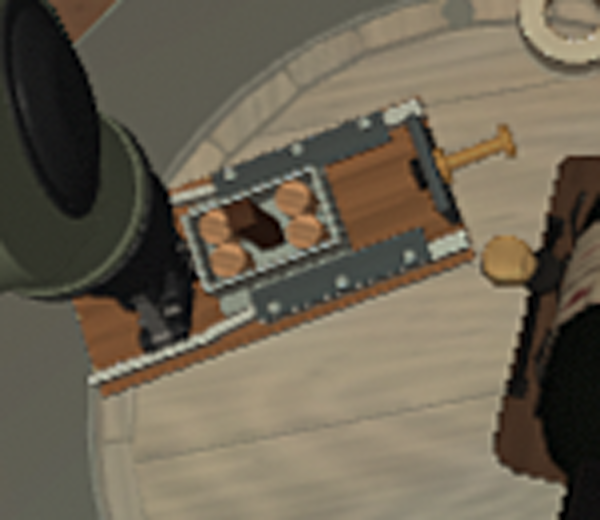

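The box front is at (316,165) and (342,243), so the magazine is at ramp x of about +10 mm with its plate under the lips. The black pad's face is near (412,175). I'll estimate the touch point from its projection.

```bash
python3 - <<'E'
from h import *
import cv2
f=np.load("pics/top2.npy");g=cv2.cvtColor(f,cv2.COLOR_RGB2GRAY)
print(g[164:182,238:256]); T=bot.camera_params("top");R,t=ramp(RAMP)
a=np.linspace(0,2*np.pi,9)[:-1]
for x in(.078,.084,.090,.096,.104): print(x,proj(T,R.apply(np.c_[np.full(8,x),.01*np.cos(a),.023+.01*np.sin(a)])+t).round(1).tolist())
E
```

```text
[[ 77  90  89  92  78  68  71  76  43  11  92 141 147 145 145 146 144 143]
 [ 83  92  93  95  83  67  68  75  55  24  60 136 151 145 143 142 141 140]
 [ 95  95  96  95  96  74  66  73  67  36  23 120 138 141 141 139 139 131]
 [ 95  93  92  92  91  76  70  72  74  38  60  89  83 125 133 131 134 111]
 [ 91  90  85  82  83  78  71  69  75  50  96 122  80 119 108 108 115 122]
 [ 82  79  79  82  79  54  53  68  73  66  64 116 109 105 120 127 129 132]
 [ 78  81  84  91  47   7  21  62  73  72  56 119 137 113 126 133 120 107]
 [ 84  86  87  91  58  21  18  56  72  74  49 105 131 106 103 103  95 100]
 [ 87  86  86  92  70  33  21  38  66  74  67  57 111 107  82 101 113 135]
 [ 87  88  90  93  77  38  17  20  62  74  75  31  90 113  81 128 146 141]
 [ 90  92  91  92 100  63  20  16  52  72  78  56  51  85  83 123 142 140]
 [ 91  91  93  95  99  82  38  13  22  63  75  73  51  58  89 116 137 142]
 [ 93  95  95  92  91  94  56  10  11  62  73  76  44  17  67 133 145 139]
 [ 93  91  88  86  85  86  71  44  53  68  71  77  61  31  59 132 145 139]
 [ 87  85  86  86  87  86  86  86  87  70  68  74 
[... 224 characters left out ...]
  74  73  43  14 121 151]]
0.078 [[232.2, 173.5], [231.9, 174.0], [232.6, 176.5], [233.9, 179.6], [234.9, 181.4], [235.2, 180.9], [234.5, 178.3], [233.2, 175.3]]
0.084 [[234.6, 172.6], [234.3, 173.1], [235.1, 175.6], [236.3, 178.7], [237.3, 180.5], [237.6, 180.0], [236.9, 177.4], [235.6, 174.4]]
0.09 [[237.0, 171.6], [236.8, 172.1], [237.5, 174.7], [238.7, 177.8], [239.8, 179.6], [240.0, 179.0], [239.3, 176.5], [238.0, 173.5]]
0.096 [[239.4, 170.7], [239.2, 171.2], [239.9, 173.8], [241.2, 176.9], [242.2, 178.7], [242.4, 178.1], [241.7, 175.6], [240.4, 172.5]]
0.104 [[242.7, 169.5], [242.5, 170.0], [243.2, 172.5], [244.5, 175.6], [245.5, 177.4], [245.6, 176.9], [244.9, 174.4], [243.7, 171.3]]
```

The pad face is at ramp x of about 103 mm, so touch should come at magazine x of about 61 mm, or tool x of about +7. I'll advance most of the way, then creep.

Call:
move_arm(moves=[[[0,-0.006,0,0,0,0,0],[0,-0.012,0,0,0,0,0],[0,-0.018,0,0,0,0,0],[0,-0.024,0,0,0,0,0],[0,-0.03,0,0,0,0,0]]])

```text
clock: 12.65
position: [0.5799, 0.1135, 0.0105]
tool_rot: [3.14, 0.157, 1.925]
force: [-0.0, 3.2, -0.1]
grip_width: -0.0003
finger_force: 1.2
```

Call:
move_arm(moves=[[[0,-0.003,0,0,0,0,0],[0,-0.006,0,0,0,0,0],[0,-0.009,0,0,0,0,0],[0,-0.011,0,0,0,0,0],[0,-0.012,0,0,0,0,0]]])

```text
clock: 13.15
position: [0.5839, 0.1028, 0.0123]
tool_rot: [3.14, 0.157, 1.925]
force: [-1.2, 4.6, 1.7]
grip_width: 0.0
finger_force: 1.7
```

```bash
cat >> h.py <<'E'
def favg(n=6):
    R,t=ramp(RAMP);F=[];P=[]
    for _ in range(n):
        bot.grab_frame("top");o=bot.observe();F.append(R.inv().apply(o["force"]));P.append(1e3*R.inv().apply(o["position"]-t))
    print("F",np.mean(F,0),"sd",np.std(F,0),"tcp",np.mean(P,0),"ff",o["finger_force"],"t",o["clock"])
E
python3 - <<'E'
from h import *
favg()
E
```

```text
F [-0.9112  0.3539  0.5929] sd [0.8422 0.4537 0.7164] tcp [ -2.5033  -0.1545 -23.617 ] ff 0.0012412603246048093 t 13.45
```

Call:
move_arm(moves=[[[0,-0.0005,0,0,0,0,0],[0,-0.001,0,0,0,0,0],[0,-0.0015,0,0,0,0,0]]])

```text
clock: 13.75
position: [0.5843, 0.1014, 0.0125]
tool_rot: [3.14, 0.157, 1.925]
force: [-0.7, 1.7, -0.4]
grip_width: -0.0001
finger_force: 0.7
```

```bash
python3 - <<'E'
from h import *
inramp();favg(4)
E
```

```text
ramp-frame tcp mm [ -1.1755  -0.201  -23.6494] Fr [-1.8375 -0.0627 -0.0727] grip -5.205869607870406e-05 0.6511425320059061 t 13.75
F [-0.9528 -0.6477 -0.0775] sd [0.1306 0.3753 0.3537] tcp [ -1.0788  -0.1998 -23.6239] ff 0.27111446717754006 t 13.95
```

Call:
move_arm(moves=[[[0,-0.0005,0,0,0,0,0],[0,-0.001,0,0,0,0,0],[0,-0.0015,0,0,0,0,0],[0,-0.002,0,0,0,0,0]]])

```text
clock: 14.35
position: [0.5851, 0.0996, 0.0128]
tool_rot: [3.14, 0.157, 1.925]
force: [-0.5, 1.4, -1.4]
grip_width: -0.0002
finger_force: 0.6
```

```bash
python3 - <<'E'
from h import *
inramp();favg(4)
E
```

```text
ramp-frame tcp mm [  0.8561  -0.1117 -23.5798] Fr [-1.736  -0.0163 -1.1325] grip -0.00016344082911753073 0.6455059815198183 t 14.35
F [-1.0039 -0.2281 -0.4871] sd [0.4822 0.417  0.586 ] tcp [  0.9515  -0.1066 -23.5729] ff 0.14729221584275365 t 14.55
```

Call:
move_arm(moves=[[[0,-0.0005,0,0,0,0,0],[0,-0.001,0,0,0,0,0],[0,-0.0015,0,0,0,0,0],[0,-0.002,0,0,0,0,0]]])

```text
clock: 14.95
position: [0.5857, 0.0978, 0.0132]
tool_rot: [3.14, 0.157, 1.925]
force: [0.1, 2.2, -0.4]
grip_width: 0.0003
finger_force: 0.9
```

```bash
python3 - <<'E'
from h import *
inramp();favg(4)
E
```

```text
ramp-frame tcp mm [  2.7907  -0.0854 -23.5722] Fr [-2.0486  0.8863 -0.0521] grip 0.00034846756816154676 0.9029248729348183 t 14.95
F [-1.2846  0.4402  0.1352] sd [0.2797 0.1473 0.4703] tcp [  2.926   -0.1179 -23.5732] ff 0.4266281006857753 t 15.15
```

Call:
move_arm(moves=[[[0,-0.0003,0,0,0,0,0],[0,-0.0007,0,0,0,0,0]]])

```text
clock: 15.35
position: [0.586, 0.0973, 0.0132]
tool_rot: [3.14, 0.157, 1.925]
force: [-0.6, 1.3, 0.6]
grip_width: 0.0002
finger_force: 1.0
```

```bash
python3 - <<'E'
from h import *
inramp();favg(4)
E
```

```text
ramp-frame tcp mm [  3.4031  -0.0904 -23.579 ] Fr [-1.2924 -0.1253  0.8214] grip 0.0001967070431521953 1.0182435438036919 t 15.35
F [-1.5114  0.3802  0.253 ] sd [0.3586 0.2986 0.5242] tcp [  3.5058  -0.1006 -23.5661] ff 0.8262263517826796 t 15.55
```

Call:
move_arm(moves=[[[0,-0.0003,0,0,0,0,0],[0,-0.0007,0,0,0,0,0]]])

```text
clock: 15.75
position: [0.5862, 0.0966, 0.0134]
tool_rot: [3.14, 0.157, 1.925]
force: [-0.8, 1.8, -0.6]
grip_width: 0.0003
finger_force: 1.1
```

```bash
python3 - <<'E'
from h import *
inramp();favg(4)
E
```

```text
ramp-frame tcp mm [  4.1353  -0.088  -23.5626] Fr [-2.0521 -0.1147 -0.2836] grip 0.00027276027695584464 1.1108276434242725 t 15.75
F [-1.8987  0.5471  0.4296] sd [0.2912 0.3889 0.1378] tcp [  4.282   -0.1079 -23.5708] ff 0.8401453960686922 t 15.95
```

Call:
move_arm(moves=[[[0,-0.0003,0,0,0,0,0],[0,-0.0007,0,0,0,0,0]]])

```text
clock: 16.15
position: [0.5865, 0.0959, 0.0135]
tool_rot: [3.14, 0.157, 1.925]
force: [-1.9, 2.6, 0.9]
grip_width: -0.0004
finger_force: 1.2
```

```bash
python3 - <<'E'
from h import *
inramp();favg(4)
E
```

```text
ramp-frame tcp mm [  4.8692  -0.0771 -23.5605] Fr [-2.9107 -0.8441  1.333 ] grip -0.0004031332421149649 1.1986196972429752 t 16.15
F [-2.4792  0.1999  0.3696] sd [0.6054 0.1966 0.1761] tcp [  4.9658  -0.1086 -23.5791] ff 0.9222101233899593 t 16.35
```

Call:
move_arm(moves=[[[0,-0.0003,0,0,0,0,0],[0,-0.0007,0,0,0,0,0]]])

```text
clock: 16.55
position: [0.5867, 0.0953, 0.0136]
tool_rot: [3.14, 0.157, 1.925]
force: [-0.7, 3.7, 0.8]
grip_width: -0.0004
finger_force: 1.3
```

```bash
python3 - <<'E'
from h import *
inramp();favg(4)
E
```

```text
ramp-frame tcp mm [  5.5516  -0.1051 -23.5826] Fr [-3.4901  0.6293  1.3989] grip -0.00036318111780860897 1.271237824112177 t 16.55
F [-2.0633  0.5156  1.3292] sd [0.4955 0.3989 0.2616] tcp [  5.6774  -0.1102 -23.5764] ff 0.9875281434506178 t 16.75
```

```bash
python3 - <<'E'
from h import *
import cv2
f=bot.grab_frame("top");g=cv2.cvtColor(f,cv2.COLOR_RGB2GRAY)
print(g[160:186,226:252]); T=bot.camera_params("top");R,t=ramp(RAMP)
for m in(.057,.059,.061): print(m,proj(T,R.apply([(m+.042,y,z) for y,z in((.024,.034),(0,.034),(-.024,.034),(0,.012))])+t).round(1).tolist(),proj(T,R.apply([(m-.042,y,.034) for y in(.024,0,-.024)])+t).round(1).tolist())
E
```

```text
[[ 82  80  73 104 140 169 113  63  66  60 143 165 164 139  83  59  64  72
   57  47  74 141 153 147 146 145]
 [ 64  65  65  89 133 144  97  65  68  67  74  86  80  73  79  67  64  71
   72  38  60 126 147 145 142 140]
 [ 69  69  66  72  85  58  58  69  70  69  61  88 112 113 100  69  60  69
   76  48  16  47 128 144 140 140]
 [ 70  69  69  67  67  69  71  69  68  67  72 137 152 145 106  89  77  69
   74  65  33  39 126 148 145 144]
 [ 70  70  71  70  69  69  62  69  95 109 101 133 176 140  80  84  78  69
   72  75  44  11  92 141 149 146]
 [ 71  71  69  67  65  88  92 101 141 164 114  59 135  95  74  95  84  69
   68  75  55  23  60 137 151 146]
 [ 69  64  71  98 110 134 151 131  80  52  54  28 128 128  88  77  91  75
   67  73  69  36  24 121 139 140]
 [ 88  91  94 145 165 132  97 101  98  83  60  61 142 173 103  55  83  78
   70  72  76  39  60  89  83 126]
 [132 150 110  53  90 143 154 151 151 140  97 105 116 145  91  52  76  80
   70  71  76  50  97 122  80 119]
 [106  59  53  86 116 126 131 138 150 156 141 135 120 150 135  80  62  50
   54  69  73  66  64 116 110 106]
 [ 58  57 
[... 1394 characters left out ...]
 63  62  48]
 [ 15  14  36  38  61 110 118 126 127 128 130 130 123 111 134 156 158 106
   57  57  56  71  93  79  46  27]
 [ 32  66 100 106 142 155 153 138  88  91 106  90 134 168 117  50  48  56
   56  67  79  71  83  93  75  49]
 [ 97 143 157 156 152 143 144 154 132 129 147 112  54  48  56  57  69  73
   84 111 131 118  89  83  89  78]]
0.057 [[237.7, 163.6], [241.1, 173.2], [244.5, 182.9], [243.0, 175.2]] [[203.7, 176.6], [206.9, 186.2], [210.1, 195.9]]
0.059 [[238.5, 163.3], [241.9, 172.9], [245.3, 182.6], [243.8, 174.9]] [[204.5, 176.3], [207.7, 185.9], [211.0, 195.6]]
0.061 [[239.4, 163.0], [242.7, 172.6], [246.1, 182.3], [244.6, 174.6]] [[205.3, 176.0], [208.5, 185.6], [211.8, 195.2]]
```

Call:
move_arm(moves=[[[0,-0.0003,0,0,0,0,0],[0,-0.0007,0,0,0,0,0]]])

```text
clock: 17.0
position: [0.5869, 0.0946, 0.0137]
tool_rot: [3.14, 0.157, 1.925]
force: [0.0, 1.9, 0.9]
grip_width: 0.0004
finger_force: 1.3
```

```bash
python3 - <<'E'
from h import *
inramp();favg(4)
E
```

```text
ramp-frame tcp mm [  6.2578  -0.1145 -23.5571] Fr [-1.6401  0.698   1.1317] grip 0.0003939929161980351 1.3357816077768803 t 17.0
F [-2.3587  0.0841  1.5015] sd [0.3409 0.1543 0.1528] tcp [  6.3777  -0.1154 -23.5715] ff 1.0709381382912397 t 17.2
```

Call:
move_arm(moves=[[[0,-0.0003,0,0,0,0,0],[0,-0.0007,0,0,0,0,0]]])

```text
clock: 17.4
position: [0.5872, 0.094, 0.0138]
tool_rot: [3.14, 0.157, 1.925]
force: [-1.5, 2.7, 0.3]
grip_width: -0.0003
finger_force: 1.8
```

```bash
python3 - <<'E'
from h import *
inramp();favg(4)
E
```

```text
ramp-frame tcp mm [  6.9384  -0.0743 -23.5587] Fr [-2.9464 -0.4425  0.7679] grip -0.00028282701365372814 1.7620748654007912 t 17.4
F [-3.4487  0.2607  1.4244] sd [0.1142 0.4961 0.4171] tcp [  6.9964  -0.1129 -23.578 ] ff 1.440166812390089 t 17.6
```

Call:
move_arm(moves=[[[0,-0.0003,0,0,0,0,0],[0,-0.0006,0,0,0,0,0]]])

```text
clock: 17.8
position: [0.5873, 0.0935, 0.0139]
tool_rot: [3.14, 0.157, 1.925]
force: [-2.4, 5.5, 1.0]
grip_width: 0.0002
finger_force: 2.5
```

```bash
python3 - <<'E'
from h import *
inramp();favg(4)
E
```

```text
ramp-frame tcp mm [  7.4096  -0.1155 -23.5905] Fr [-5.7822 -0.3611  1.971 ] grip 0.0001970636692049549 2.509712129831314 t 17.8
F [-5.1081  0.2321  1.4958] sd [0.2088 0.4461 0.3894] tcp [  7.4118  -0.0855 -23.5752] ff 2.408437840640545 t 18.0
```

Rubber contact is confirmed by the force rising about 4 N/mm. The buffer carries roughly 3 N now, so I'll press a little more, to about 5.5 N, and hold.

Call:
move_arm(moves=[[[0,-0.0003,0,0,0,0,0],[0,-0.0006,0,0,0,0,0],[0,-0.0008,0,0,0,0,0],[0,-0.0008,0,0,0,0,0]]])

```text
clock: 18.4
position: [0.5875, 0.0931, 0.0139]
tool_rot: [3.14, 0.157, 1.925]
force: [-2.1, 5.7, 0.8]
grip_width: 0.0008
finger_force: 3.2
```

```bash
python3 - <<'E'
from h import *
inramp();favg(5)
E
```

```text
ramp-frame tcp mm [  7.8533  -0.0811 -23.587 ] Fr [-5.9113 -0.005   1.7653] grip 0.0007954675730494686 3.1691057235002518 t 18.4
F [-6.22    0.5886  2.634 ] sd [0.5366 0.3825 0.257 ] tcp [  7.8993  -0.0557 -23.5708] ff 3.1576761603355408 t 18.65
```

Call:
move_arm(moves=[[[0,-0.0003,0,0,0,0,0],[0,-0.0005,0,0,0,0,0],[0,-0.0005,0,0,0,0,0],[0,-0.0005,0,0,0,0,0]]])

```text
clock: 19.05
position: [0.5876, 0.0928, 0.014]
tool_rot: [3.14, 0.156, 1.925]
force: [-1.8, 7.6, 1.1]
grip_width: -0.0001
finger_force: 3.7
```

```bash
python3 - <<'E'
from h import *
inramp();favg(5)
E
```

```text
ramp-frame tcp mm [  8.2153  -0.042  -23.5729] Fr [-7.4705  0.9205  2.2916] grip -7.478704023128137e-05 3.6886800080537796 t 19.05
F [-7.6085  0.1763  2.217 ] sd [0.1584 0.2861 0.2968] tcp [  8.192   -0.0551 -23.5731] ff 3.6858103796839714 t 19.3
```

The push is 7.6 N in total, so about 5–6 N is on the rubber. I'll back off gently and then lift away.

Call:
move_arm(moves=[[[0,0.001,0,0,0,0,0],[0,0.003,0,0,0,0,0],[0,0.01,0,0,0,0,0],[0,0.02,0,0,0,0,0],[0,0.03,0,0,0,0,0]]])

```text
clock: 19.8
position: [0.5771, 0.1208, 0.0092]
tool_rot: [3.14, 0.157, 1.925]
force: [0.8, 0.6, -0.9]
grip_width: 0.0
finger_force: 0.0
```

```bash
python3 - <<'E'
from h import *
import cv2
favg(2)
g=cv2.cvtColor(bot.grab_frame("top"),cv2.COLOR_RGB2GRAY)
print(g[166:176,234:250])
E
```

```text
F [-1.5896  0.2836  0.6395] sd [1.538  0.3231 0.2047] tcp [-23.8413  -0.1104 -23.7137] ff 0.0 t 19.9
[[ 87  59  55  54  64 141  93  52  88  75  68  74  69  35  24 120]
 [119 107  77  67  55 129 129  76  67  71  70  71  74  38  60  89]
 [152 153 130 117 128 153 171 106  52  72  72  71  74  50  96 123]
 [134 145 156 150 141 122 145  94  47  45  55  69  74  65  64 116]
 [110 115 120 116  93  91 148 139  64   5  19  62  74  72  55 119]
 [118 116 116 114  72  74 161 183 105  13  15  56  71  74  49 105]
 [121 125 127 112  72  58 111 145  93  25  17  36  66  74  68  58]
 [119 118 118  87  57  47 130 158 128  62  13  19  62  75  76  31]
 [133 126 100  65  53  58 128 150 159  93  12  16  53  72  78  56]
 [126 126 104  93  79  98 136 128 141  98  29  10  22  63  75  73]]
```

```bash
python3 - <<'E'
from workcell import bot
print(bot.job_done())
E
```

```text
the job is handed in; nothing more can be done
None
```

The magazine was set in the foot, let go, pushed up under the lips to about 5–6 N (estimated) on the rubber and left resting against it; I handed the job in at about 20 s, and no verdict was returned.

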